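# Level the parts riser and hold the spirit level down

## Task

Stand the orange spirit level upright in the slot on top of the blue bench riser and let go of it, then turn the red knob of the riser's levelling foot until the bubble rests between the two lines. Then press down on top of the level with about 10 N and finish while still pressing, with the bubble still between the lines; the job ends holding this press, nothing is let go. Handle the level gently, never ram it down, and leave the other things on the bench where they are.

Things in the scene. Friction and masses are not known exactly. Their poses are not given: they have to be found in the camera images.
- level: orange spirit level, a loose bar 140 mm long (its x), 28 mm wide (its y), 50 mm tall (its z), 0.24 to 0.39 kg; origin at the centre of its underside. It starts standing on the bench. Its flat sides can be gripped across the 28 mm anywhere along it. The vial is set flat in the top face: a lime-green window 68 mm long with a pale bubble and two black lines. Both ends are alike, it may stand in the slot either way round.
- vial (a point): centre of the level's top face, midway between the two black lines, 50 mm above the level's underside; axes as the level
- bubble (a joint): where the bubble is along the level, m: 0 = midway between the lines, positive towards the level's own +x end, at most 25 mm either way. The bubble is 16 mm long, the lines lie 11 mm either side of the middle. It drifts towards the higher end, 0.5 mm per 1 mrad of slope, and needs about 1.5 s to settle after any motion.
- bubble_mark (a point): centre of the bubble, 51 mm above the level's underside
- riser: blue steel bench riser, fixed, 150 x 330 mm and about 100 mm tall, two yellow bins under its deck; origin at the centre of its underside, its y along its length. The deck, 140 x 320 mm, 10 mm thick, pivots at the riser's +y end and rests at its -y end on the levelling foot. Deck top is 100 mm above the bench when level. At the start the foot end (-y) is too low, by 4 to 10 mm.
- slot (a point): middle of the floor of the slot on the deck (the deck's top face); its y runs along the slot and the riser, its z is normal to the deck. The slot is a pocket 150 mm long (y) and 33 mm wide (x) between aluminium ribs 10 mm high and 8 mm thick, 30 mm off the riser's centre towards +y. It tilts with the deck.
- foot_grip (a point): on the axis of the levelling foot's red bar knob at the height to grip, 32 mm above the deck top, 150 mm from the slot's middle towards -y. The bar is 46 mm long (this frame's x), 13 mm thick (its y), 28 mm tall, its top 13 mm above this point, and stands over a black disc 46 mm across whose top is 14 mm below this point. The frame turns with the knob.
- foot (a joint): turn of the knob, rad, clockwise from above positive, from -1.4 to 1.4. Clockwise raises the deck's foot end by 28 mrad of deck slope per rad; the knob stays where it is left (about 0.15 N m of friction). It starts 0.6 to 1.25 rad anticlockwise of level.
- jar: bystander: clear screw jar with a steel lid, 48 mm across, 70 mm tall; origin under its centre
- screwdriver: bystander: green-handled screwdriver lying on the bench
- wrench: bystander: steel wrench lying on the bench
- parts_bin: bystander: small loose yellow bin, 120 x 100 x 60 mm; origin under its centre
- carton: bystander: small cardboard carton, 80 x 120 x 50 mm; origin under its centre
- tape_roll: bystander: cardboard tape core lying flat, 90 mm across, 45 mm tall; origin under its centre
- castor_bush: bystander: steel bush, 44 mm across, 35 mm tall; origin under its centre
Things that resemble listed ones, but are neither listed nor needed, are in the scene too. There is more than one size of the level; the job needs the largest.

How it is judged:
On the way, in this order (a step that is already met when the one before it is completed fails the run):
1. the level stands flat on the slot's floor, between the ribs, and is let go (z of level in the frame of slot between -0.004 and 0.004 m and x of level in the frame of slot between -0.006 and 0.006 m and y of level in the frame of slot between -0.01 and 0.01 m and angle between the x axis of level and the y axis of slot, either way round below 0.08 rad and angle between the z axis of level and the z axis of slot, either way round below 0.04 rad and contact force between the fingers and level below 0.2 N), for 0.2 s.
2. with the level still in the slot, the foot has been turned until the deck is level and the bubble is between the lines (z of level in the frame of slot between -0.004 and 0.004 m and x of level in the frame of slot between -0.006 and 0.006 m and y of level in the frame of slot between -0.01 and 0.01 m and angle between the x axis of level and the y axis of slot, either way round below 0.08 rad and angle between the z axis of level and the z axis of slot, either way round below 0.04 rad and value of joint bubble between -0.004 and 0.004 m and angle between slot's own z axis and vertical below 0.009 rad), for 0.3 s.
At the end, for the whole second after the job is handed in: Ends pressing: level in the slot (flat within 4 mm, 6 mm across, 10 mm along, 0.08 rad aligned), fingers push on it over 3 N, it bears on the deck with 7 to 30 N (own weight 2.4 to 3.8 N), deck level within 9 mrad, bubble within 4 mm of the middle (all of step 2 and contact force between the fingers and level above 3 N and contact force between level and riser between 7 and 30 N); the arm keeps its last pose, push and grip.
It fails at once if the level is rammed or dropped onto the riser (over 60 N) (contact force between level and riser above 60 N).
It fails at once if a bystander is moved more than 30 mm (distance of any of jar, screwdriver, wrench, parts_bin, carton, tape_roll, castor_bush from where it was at the start of the episode above 0.03 m).
It also fails if it takes over 67 s, if anything falls off the work surface, if the arm or the gripper's body presses on something with over 40 N, if the wrist force passes 120 N, or if a joint passes its speed limit or range.

## Robot

A 6-joint arm with a two-finger parallel gripper is mounted at the origin on the work surface. World frame = base frame: x ahead of the robot, y to its left, z up, the work surface at z = 0. Lengths are in m, angles in rad, forces in N, time in s.
With the tool pointing down it reaches from about 0.275 to 0.725 m from the base axis. Payload 5.6 kg.
Tool frame: the origin (TCP) lies at the very end of the fingers, on their centre line; the grasp point (between the pads) lies 19 mm behind it; z points along the fingers, y is the line along which they close (so a half turn about z gives the same grasp; the last joint's range is limited). The gripper opens to 85 mm and grips with 20 to 120 N. Pads are 22 mm wide; open, the fingers measure 114 mm over their backs; the gripper's body (76 mm by 85 mm) begins 54 mm behind the grasp point. The pads swing forward as they close: fully open they stand 13 mm farther back than shut.
Start: joints at [-0.854, 0.255, 0.108, 0, -1.424, -0.285], TCP at [0.23, -0.5, 0.231] pointing down, gripper open.
Joint ranges: [-2.95, 2.95], [-1.21, 1.97], [-1.09, 1.5], [-2.87, 1.71], [-2.94, -0.07], [-3.05, 3.05]. Speed limits (rad/s): [2.57, 2.57, 3.14, 3.14, 3.14, 3.14].

## Interface

Orientations are given as a 3x3 rotation matrix whose columns are the frame's x, y, z axes.
In Python, from cell import bot gives the robot as it stands.
- The arm moves only by the tool send_rows, never from a script. Its argument "motion" is one flat list of numbers, 5 for each row, row after row: the shift along the tool's x, y, z as a fraction of full scale, then the turn about the tool's z as a fraction of full scale, then the opening, from 0 (shut) to 1 (fully open). A call has 1 to 10 rows; each row is the pose to reach, as a shift and turn from the pose commanded when the call began, along the tool's axes at that moment; what a row does not reach only later rows make up. Full scale, the value 1, is 30 cm for a shift and 1.5 rad for a turn. A row lasts 1/12 s, in which the tool goes at most 41.7 mm and 7.16 degrees, less where a joint would pass 70% of its speed; a pose out of reach is approached as far as the arm can. A call with a number of a shift or a turn outside -1 to 1 is refused whole. A call with a gripper value outside its range is refused whole. The fingers move at their own pace and stop on an object; "newtons" is the grip in N (left out, the last holds). Time passes only in rows, so rows that repeat a pose let the fingers close. It gives the time, the measured TCP pose, the force, the opening and the grip force at its end, in the units of the state.
- bot.get_state(): the state, without advancing time (a new reading comes with each control period).
- bot.capture(name): name is "scene" or "top" or "wrist"; returns a dict with "frame" (384x512x3 uint8, blue, green, red), "fx", "fy", "cx", "cy" (pixels), "xyz" and "rotation" of the camera in the world; the wrist camera has in their place "mount" (4x4, takes a point from camera to tool coordinates, whose origin is the TCP and whose axes are the flange's). Camera axes: x right, y down, z forward; pixel columns grow to the right and rows downward; lengths in m; the calibration is good to about 2 mm. A picture is of the moment at which its call begins: read the wrist's pose just before it. There is no depth.
- bot.close_job(): hands the job in; it is judged then, once.
The state is a dict: "time": time; "joint_positions": joint angles; "dq": joint speeds; "joint_torque": joint torques, N m; "position": TCP position; "tcp_rot": TCP orientation; "wrist_force": force on the tool from outside, world axes, zero at the start; "ft_torque": the same for the moment, N m; "grip_width": finger opening in m; "finger_force": force on a finger pad.
Only numpy, scipy, OpenCV 4.12 (cv2) and the standard library are available. Lean on these libraries where they do the work, as an engineer would, in place of code of your own. Each camera call takes 0.05 s, during which the arm holds its last target. There are 200 camera calls.

## Working session

There is one attempt and no reset: what is moved stays moved. The work goes in short steps, Python scripts to look and compute and a tool call to move; the robot and the scene stay as the last step left them, time stands still between calls to the robot, and variables do not carry over. Pictures are saved under pics/ and viewed, at most 10 in all, crops included, and the job is handed in when it is done.

Besides the shell and the picture viewer there is one more tool, called after "Call:" by a JSON object that holds its "fn" and its "kwargs", one argument or row to a line. send_rows: Moves the arm, as the interface text tells. Shift numbers are shares of 30 cm and turn numbers shares of 1.5 rad, none past 1 either way. Its arguments: {"type":"object","properties":{"motion":{"type":"array","items":{"type":"number","minimum":-1,"maximum":1}},"newtons":{"type":"number"}},"required":["motion"]}

```bash
mkdir -p pics; ls; python3 - <<'E'
from cell import bot
import cv2,numpy as np
s=bot.get_state();print(s['time'],s['position'],np.round(s['tcp_rot'],3).tolist(),s['grip_width'])
for n in('scene','top'):
    c=bot.capture(n);cv2.imwrite(f'pics/{n}0.png',c['frame'])
    print(n,{k:np.round(v,4).tolist() for k,v in c.items() if k!='frame'})
E
```

```text
pics
0.0 [ 0.23002    -0.49905119  0.23040397] [[-0.908, -0.418, -0.001], [-0.418, 0.908, 0.002], [0.0, 0.002, -1.0]] 0.08550106243522951
scene {'fx': 426.9138, 'fy': 426.9138, 'cx': 254.5094, 'cy': 189.2714, 'xyz': [1.2359, 0.0623, 0.9299], 'rotation': [[-0.2614, 0.725, -0.6372], [0.9651, 0.2092, -0.1579], [0.0188, -0.6562, -0.7543]]}
top {'fx': 359.9898, 'fy': 359.9898, 'cx': 256.2317, 'cy': 193.1969, 'xyz': [0.4288, -0.1068, 1.2553], 'rotation': [[0.0272, -0.9948, 0.0984], [-0.9996, -0.0279, -0.006], [0.0087, -0.0982, -0.9951]]}
```

View pics/top0.png

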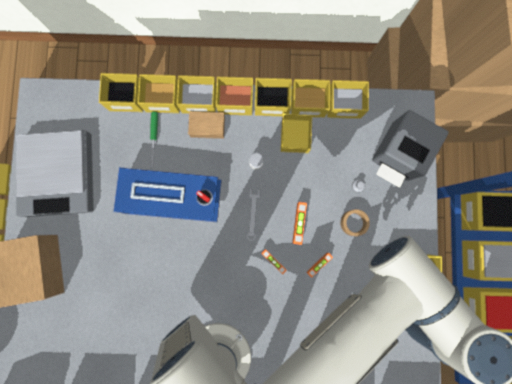

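View pics/scene0.png

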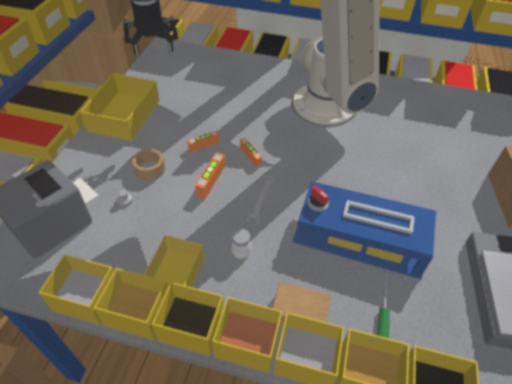

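The top view shows the largest level around (300,222), with two smaller ones at (273,261) and (320,264). The slot is around (158,192) and the red knob at (204,197). The jar is at (256,160) and the wrench at (253,215).

```bash
cat > h.py <<'E'
import cv2,numpy as np
from cell import bot
def ray(c,uv,z,pose=None):
    """pixels -> world points on plane height z"""
    if 'mount' in c:
        p,R=pose; M=np.array(c['mount']); Rc=R@M[:3,:3]; o=p+R@M[:3,3]
    else: Rc=np.array(c['rotation']); o=np.array(c['xyz'])
    uv=np.atleast_2d(uv).astype(float)
    d=np.c_[(uv[:,0]-c['cx'])/c['fx'],(uv[:,1]-c['cy'])/c['fy'],np.ones(len(uv))]@Rc.T
    return o+d*((z-o[2])/d[:,2])[:,None]
def cap(n):
    s=bot.get_state(); c=bot.capture(n)
    return c,(np.array(s['position']),np.array(s['tcp_rot']))
def blobs(mask,amin=20):
    cs,_=cv2.findContours(mask.astype(np.uint8),cv2.RETR_EXTERNAL,cv2.CHAIN_APPROX_NONE)
    return sorted([k[:,0,:] for k in cs if cv2.contourArea(k)>amin],key=lambda k:-cv2.contourArea(k))
def rect(P):
    """world xy points -> centre, long side, short side, angle of long side"""
    (c,(w,h),a)=cv2.minAreaRect((P[:,:2]*1000).astype(np.float32))
    if w<h: w,h,a=h,w,a+90
    return np.round(np.array(c)/1000,4),round(w,1),round(h,1),round((a+90)%180-90,1)
E
python3 - <<'E'
from h import *
c=bot.capture('top');f=c['frame'];hsv=cv2.cvtColor(f,cv2.COLOR_BGR2HSV);H,S,V=cv2.split(hsv)
def show(t,m,z,amin=20):
    for k in blobs(m,amin)[:6]: print(t,k.mean(0).round(1),rect(ray(c,k,z)))
roi=np.zeros_like(H);roi[190:280,255:340]=1
m=cv2.morphologyEx(((S>110)&(H<45)&(roi>0)).astype(np.uint8),cv2.MORPH_CLOSE,np.ones((3,3)))
show('lev',m,.05)
r2=np.zeros_like(H);r2[160:230,105:230]=1
show('rib',(S<90)&(V>150)&(r2>0),.106)
show('red',((H<8)|(H>172))&(S>120)&(r2>0),.14,5)
show('blue',(H>100)&(H<125)&(S>120)&(r2>0),.096)
print('knob disc',ray(c,[204,197],.114))
for t,u,z in(('jar',[256,160],.07),('tape',[355,222],.045),('bush',[359,185],.035)):print(t,ray(c,u,z).round(3))
x,y=cv2.resize(f[150:280,100:340],None,fx=3.3,fy=3.3,interpolation=cv2.INTER_CUBIC),0
cv2.imwrite('pics/crop.png',x)
E
```

```text
lev [299.1 222.1] (array([ 0.4532, -0.2605]), 141.5, 32.4, -6.3)
lev [318.7 264.2] (array([ 0.3188, -0.328 ]), 98.4, 23.0, -44.4)
lev [269.8 257.5] (array([ 0.3339, -0.1654]), 23.2, 18.7, 46.1)
lev [278.2 265.5] (array([ 0.3104, -0.1925]), 20.8, 16.3, 46.0)
rib [158.6 205.9] (array([0.5312, 0.1734]), 401.0, 221.6, -88.4)
rib [156.9 192.4] (array([0.536 , 0.2037]), 171.4, 52.4, 86.1)
red [202.9 195.9] (array([0.5247, 0.0507]), 40.9, 19.7, 58.0)
blue [167.3 194.4] (array([0.5326, 0.1725]), 331.7, 143.9, 86.4)
knob disc [[0.52485738 0.05195767 0.114     ]]
jar [[ 0.657 -0.11   0.07 ]]
tape [[ 0.461 -0.449  0.045]]
bush [[ 0.588 -0.465  0.035]]
```

View pics/crop.png

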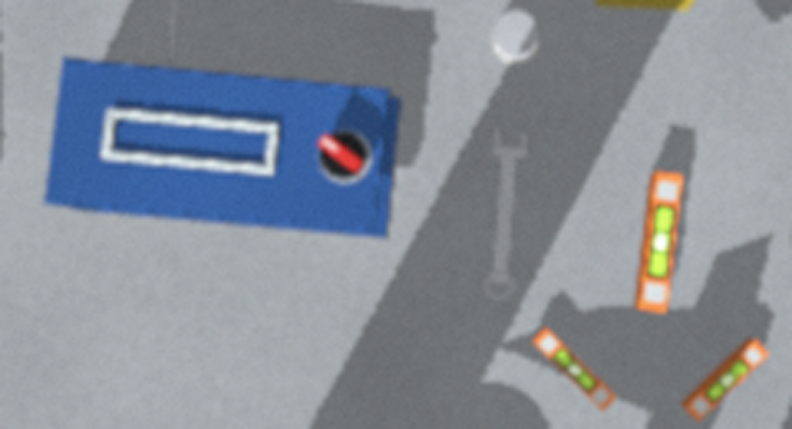

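The level centre comes out near (0.453, -0.262) with its long axis at -6°, and the measured size of 141 mm matches. The slot is at (0.536, 0.204) with its axis at 86°. The knob lands 150 mm from it, as it should. Next I'll hover over the level and look with the wrist camera.

Call:
{"fn": "send_rows", "kwargs": {
  "motion": [-0.5, 0.2, 0.1, 0.18, 1, -1, 0.405, 0.2, 0.36, 1, -1, 0.405, 0.2, 0.36, 1, -1, 0.405, 0.2, 0.36, 1, -1, 0.405, 0.2, 0.36, 1, -1, 0.405, 0.2, 0.36, 1, -1, 0.405, 0.2, 0.36, 1, -1, 0.405, 0.2, 0.36, 1, -1, 0.405, 0.2, 0.36, 1, -1, 0.405, 0.2, 0.36, 1],
  "newtons": 30
}}

```text
time: 0.98
position: [0.4533, -0.2608, 0.1699]
tcp_rot: [[-0.995, 0.104, -0.002], [0.104, 0.995, 0.001], [0.002, 0.001, -1.0]]
wrist_force: [-0.8, -0.4, 0.4]
grip_width: 0.0853
finger_force: 0.0
```

```bash
python3 - <<'E'
from h import *
c,p=cap('wrist');print(p,bot.get_state()['joint_positions'],bot.get_state()['dq'])
cv2.imwrite('pics/w1.png',c['frame'])
H,S,V=cv2.split(cv2.cvtColor(c['frame'],cv2.COLOR_BGR2HSV))
m=cv2.morphologyEx(((S>110)&(H<45)).astype(np.uint8),cv2.MORPH_CLOSE,np.ones((25,25)))
for k in blobs(m,300)[:3]: print(k.mean(0),rect(ray(c,k,.05,p)))
E
```

```text
(array([ 0.4532971 , -0.26084423,  0.16987148]), array([[-0.99457231,  0.10403022, -0.00190374],
       [ 0.10402796,  0.99457359,  0.00125034],
       [ 0.00202349,  0.00104551, -0.99999741]])) [-2.25704788e-01  2.29833115e-01 -8.10303129e-02 -1.73787377e-04
 -1.26163731e+00 -1.45031308e+00] [-0.04674581 -0.01820997  0.00374747  0.00844904 -0.00651782  0.01546237]
[ 71.11042945 203.90184049] (array([ 0.4554, -0.4369]), 103.3, 82.4, -84.1)
[254.71676301 179.24277457] (array([ 0.4528, -0.2628]), 138.3, 27.8, -5.9)
[160.91428571  39.16734694] (array([ 0.3216, -0.3273]), 91.9, 32.1, -45.6)
```

View pics/w1.png

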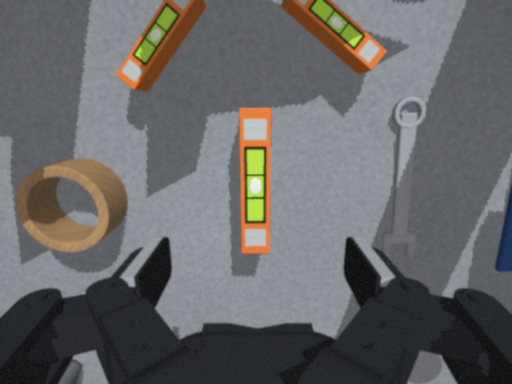

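The wrist view shows the level centred at pixel (255,179), measured at 138 x 28 mm and aligned with the tool. The bush and tape roll are clear of it. Descending to grasp near the top.

Call:
{"fn": "send_rows", "kwargs": {
  "motion": [0, -0.007, 0.13, 0, 1, 0, -0.007, 0.26, 0, 1, 0, -0.007, 0.38, 0, 1, 0, -0.007, 0.45, 0, 1, 0, -0.007, 0.5, 0, 1, 0, -0.007, 0.5, 0, 1, 0, -0.007, 0.5, 0, 0, 0, -0.007, 0.5, 0, 0, 0, -0.007, 0.5, 0, 0, 0, -0.007, 0.5, 0, 0],
  "newtons": 40
}}

```text
time: 1.87
position: [0.4525, -0.2661, 0.0227]
tcp_rot: [[-0.994, 0.108, 0.003], [0.108, 0.994, -0.001], [-0.003, -0.001, -1.0]]
wrist_force: [-0.7, 0.1, 0.3]
grip_width: 0.0391
finger_force: 0.0
```

Call:
{"fn": "send_rows", "kwargs": {
  "motion": [0, 0, 0, 0, 0, 0, 0, 0, 0, 0, 0, 0, 0, 0, 0, 0, 0, 0, 0, 0, 0, 0, 0, 0, 0]
}}

```text
time: 2.28
position: [0.4525, -0.2659, 0.0225]
tcp_rot: [[-0.994, 0.108, 0.002], [0.108, 0.994, -0.001], [-0.002, -0.001, -1.0]]
wrist_force: [-0.8, 1.4, 6.4]
grip_width: 0.0276
finger_force: 41.8
```

Call:
{"fn": "send_rows", "kwargs": {
  "motion": [0, 0, -0.03, 0, 0, 0, 0, -0.1, 0, 0, 0, 0, -0.2, 0, 0, 0, 0, -0.3, 0, 0, 0, 0, -0.4, 0, 0, 0, 0, -0.5, 0, 0, 0, 0, -0.56, 0, 0, 0, 0, -0.6, 0, 0, 0, 0, -0.6, 0, 0],
  "newtons": 60
}}

```text
time: 3.03
position: [0.4524, -0.2661, 0.2042]
tcp_rot: [[-0.994, 0.108, 0.004], [0.108, 0.994, -0.002], [-0.004, -0.001, -1.0]]
wrist_force: [1.0, -0.6, -2.9]
grip_width: 0.027
finger_force: 60.4
```

Call:
{"fn": "send_rows", "kwargs": {
  "motion": [-0.003, 0.04, 0, -0.03, 0, -0.008, 0.12, 0, -0.08, 0, -0.015, 0.22, 0, -0.15, 0, -0.022, 0.32, 0, -0.22, 0, -0.029, 0.42, 0, -0.29, 0, -0.036, 0.53, 0, -0.36, 0, -0.043, 0.64, 0, -0.43, 0, -0.05, 0.73, 0, -0.49, 0, -0.054, 0.78, 0, -0.525, 0, -0.054, 0.793, 0, -0.533, 0]
}}

```text
time: 3.87
position: [0.4925, -0.0281, 0.1994]
tcp_rot: [[-0.766, -0.643, -0.003], [-0.643, 0.766, 0.001], [0.002, 0.003, -1.0]]
wrist_force: [-0.2, -0.5, -3.3]
grip_width: 0.0272
finger_force: 60.3
```

```bash
cat > go.py <<'E'
# shares to go from here to x y z (world) and tool-y yaw (deg)
import sys;from h import *
s=bot.get_state();p,R=np.array(s['position']),np.array(s['tcp_rot'])
x,y,z,a=map(float,sys.argv[1:5])
yaw=np.degrees(np.arctan2(R[1,1],R[0,1])); d=(a-yaw+180)%360-180
print('t',s['time'],p.round(4),'yaw',yaw.round(2),'tilt',R[:2,2].round(4),'shares',(R.T@(np.array([x,y,z])-p)/.3).round(4),'turn',round(-np.radians(d)/1.5,4),'F',np.round(s['wrist_force'],1),s['finger_force'],s['grip_width'])
E
python3 go.py .536 .2037 .2 176.1
```

```text
t 3.8667 [ 0.4925 -0.0281  0.1994] yaw 129.98 tilt [-0.0035  0.0007] shares [-0.6076  0.4988 -0.0021] turn -0.5366 F [-0.2 -0.5 -3.3] 60.28477191925049 0.027181456943968493
```

Call:
{"fn": "send_rows", "kwargs": {
  "motion": [-0.04, 0.04, -0.02, -0.03, 0, -0.14, 0.12, -0.05, -0.08, 0, -0.25, 0.22, -0.1, -0.14, 0, -0.36, 0.32, -0.13, -0.2, 0, -0.47, 0.42, -0.17, -0.27, 0, -0.58, 0.52, -0.2, -0.34, 0, -0.69, 0.62, -0.2, -0.4, 0, -0.79, 0.71, -0.2, -0.47, 0, -0.88, 0.79, -0.2, -0.52, 0, -0.923, 0.827, -0.2, -0.537, 0]
}}

```text
time: 4.7
position: [0.5476, 0.3396, 0.2589]
tcp_rot: [[-0.069, -0.998, -0.003], [-0.998, 0.069, -0.001], [0.002, 0.003, -1.0]]
wrist_force: [0.4, -1.2, -4.4]
grip_width: 0.0275
finger_force: 60.3
```

Call:
{"fn": "send_rows", "kwargs": {
  "motion": [0, 0, 0, 0, 0, 0, 0, 0, 0, 0, 0, 0, 0, 0, 0, 0, 0, 0, 0, 0]
}}

```text
time: 5.03
position: [0.5484, 0.3355, 0.261]
tcp_rot: [[-0.075, -0.997, -0.001], [-0.997, 0.075, -0.001], [0.001, 0.001, -1.0]]
wrist_force: [0.1, -0.1, -3.9]
grip_width: 0.0273
finger_force: 60.3
```

```bash
python3 go.py .536 .2037 .2 176.1; python3 - <<'E'
from h import *
c,p=cap('wrist');cv2.imwrite('pics/w2.png',c['frame']);np.savez('w2.npz',f=c['frame'],p=p[0],R=p[1])
M=np.array(c['mount']);print(M.round(4).tolist(),c['fx'],c['cx'],c['cy'])
E
```

```text
t 5.0333 [0.5484 0.3355 0.261 ] yaw 175.69 tilt [-0.0007 -0.0009] shares [0.4411 0.0082 0.2038] turn -0.0047 F [ 0.1 -0.1 -3.9] 60.327948331832886 0.027265233350397204
[[-0.0015, -0.9617, -0.274, 0.0692], [1.0, -0.0014, -0.0004, 0.0008], [-0.0, -0.274, 0.9617, -0.141], [0.0, 0.0, 0.0, 1.0]] 291.8388845372855 257.18163260860445 189.75658529731805
```

View pics/w2.png

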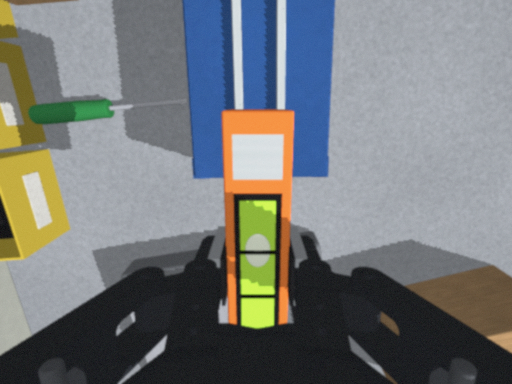

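The wrist view shows both slot ribs at about u=237 and u=281 in rows 0–105, and the deck's +y edge at row 177. The level is held straight. I'll fit these edges to get the slot's position.

```bash
python3 - <<'E'
from h import *
c=bot.capture('wrist');d=np.load('w2.npz');f=d['f'];pose=(d['p'],d['R'])
S=cv2.cvtColor(f,cv2.COLOR_BGR2HSV)[...,1].astype(float)
# rib edges: saturation half level crossings per row
tops=[]
E=[[],[],[],[]]
for v in range(5,104,3):
    r=S[v-1:v+2,200:320].mean(0); t=(r.max()+r.min())/2; b=r<t
    x=np.flatnonzero(np.diff(b.astype(int)))
    if len(x)!=4: continue
    for i,k in enumerate(x): E[i].append((200+k+(t-r[k])/(r[k+1]-r[k]),v))
for i in range(4):
    P=ray(c,E[i],.104,pose)
    k=np.polyfit(P[:,1],P[:,0],1);print(i,len(P),'x at y=.2037',np.polyval(k,.2037).round(4),'dir deg',np.degrees(np.arctan2(1,k[0])).round(2),P[:,1].min().round(3),P[:,1].max().round(3))
# deck +y edge and side edges
b=f[...,0].astype(float)-f[...,2]
edge=[(u,np.flatnonzero(b[150:200,u]>40).max()+150.5) for u in list(range(198,220,3))+list(range(298,324,3))]
P=ray(c,edge,.099,pose);k=np.polyfit(P[:,0],P[:,1],1)
print('edge y at x=.545',np.polyval(k,.545),'slope deg',np.degrees(k[0]))
# held level far end top edge, height tcp+.0275
h=pose[0][2]+.0275
hsv=cv2.cvtColor(f,cv2.COLOR_BGR2HSV)
o=((hsv[...,0]<15)&(hsv[...,1]>150)&(hsv[...,2]>180))
e=[(u,np.flatnonzero(o[90:140,u]).min()+89.5) for u in range(228,290,4)]
P=ray(c,e,h,pose);L=(P-pose[0])@pose[1];print('level end in tool x',L[:,0].mean().round(4),L[:,0].std().round(4))
for v in(120,190): 
  q=np.flatnonzero(o[v,215:300])+215;P=ray(c,[(q.min()-.5,v),(q.max()+.5,v)],h,pose);print('sides tool y',((P-pose[0])@pose[1])[:,1].round(4))
E
```

```text
0 33 x at y=.2037 0.5613 dir deg 86.18 0.177 0.259
1 33 x at y=.2037 0.5518 dir deg 86.32 0.178 0.26
2 33 x at y=.2037 0.5205 dir deg 86.53 0.18 0.263
3 33 x at y=.2037 0.511 dir deg 86.49 0.181 0.263
edge y at x=.545 0.3388882557515208 slope deg -3.521745894095236
level end in tool x 0.0678 0.0
sides tool y [-0.0123  0.0142]
sides tool y [-0.0124  0.0143]
```

Call:
{"fn": "send_rows", "kwargs": {
  "motion": [0.05, 0, 0, 0, 0, 0.14, 0.001, 0, -0.008, 0, 0.24, 0.002, 0, -0.008, 0, 0.34, 0.003, 0.05, -0.008, 0, 0.42, 0.0035, 0.12, -0.008, 0, 0.45, 0.0035, 0.2, -0.008, 0, 0.45, 0.0035, 0.28, -0.008, 0, 0.45, 0.0035, 0.34, -0.008, 0, 0.45, 0.0035, 0.37, -0.008, 0, 0.45, 0.0035, 0.37, -0.008, 0]
}}

```text
time: 5.97
position: [0.5363, 0.2009, 0.1485]
tcp_rot: [[-0.063, -0.998, -0.003], [-0.998, 0.063, -0.002], [0.002, 0.003, -1.0]]
wrist_force: [-0.9, -0.1, -4.2]
grip_width: 0.0269
finger_force: 60.4
```

Call:
{"fn": "send_rows", "kwargs": {
  "motion": [0, 0, 0, 0, 0, 0, 0, 0, 0, 0, 0, 0, 0, 0, 0]
}}

```text
time: 6.22
position: [0.5384, 0.2027, 0.152]
tcp_rot: [[-0.062, -0.998, 0.003], [-0.998, 0.062, 0.001], [-0.002, -0.003, -1.0]]
wrist_force: [0.2, 0.1, -3.0]
grip_width: 0.027
finger_force: 60.4
```

```bash
python3 go.py .5372 .201 .125 176.4; python3 - <<'E'
from h import *
c,p=cap('wrist');cv2.imwrite('pics/w3.png',c['frame']);np.savez('w3.npz',f=c['frame'],p=p[0],R=p[1])
E
```

```text
t 6.2167 [0.5384 0.2027 0.152 ] yaw 176.46 tilt [0.0027 0.0014] shares [0.0061 0.0039 0.0899] turn 0.0007 F [ 0.2  0.1 -3. ] 60.36559224128723 0.02695881418813821
```

View pics/w3.png

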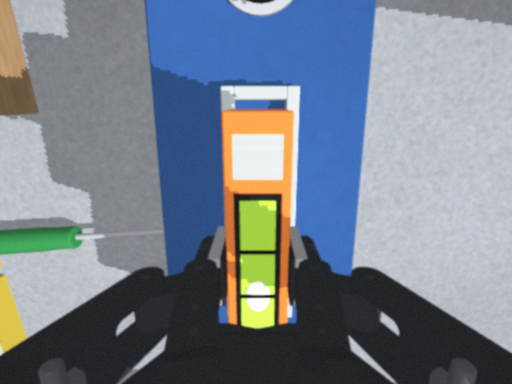

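The wrist view shows the slot's -y end rib, with its outer edge at row 86 (u 221–299) and inner edge near row 100. The level's end sits just behind it. I'll convert both to the same frame.

```bash
python3 - <<'E'
from h import *
c=bot.capture('wrist');d=np.load('w3.npz');f=d['f'];pose=(d['p'],d['R'])
g=f.astype(float);S=cv2.cvtColor(f,cv2.COLOR_BGR2HSV)[...,1].astype(float)
def cross(r,o):
    t=(r.max()+r.min())/2;x=np.flatnonzero(np.diff((r<t).astype(int)));return [round(o+k+(t-r[k])/(r[k+1]-r[k]),1) for k in x]
T=lambda uv,z:((ray(c,uv,z,pose)-pose[0])@pose[1]*1000).round(1)
for z in(.104,):
  for v in(88,91,94): 
    e=cross(S[v,205:315],205);print(v,e,[T([u,v],z)[0,1] for u in e])
  for u in(245,255,265,275):
    e=cross(S[75:107,u],75);print(u,e,[T([u,v],z)[0,0] for v in e])
e=cross(S[104,205:315],205);print(104,e,[T([u,104],.104)[0,1] for u in e])
print('level',T([(222.5,120),(293.5,120),(258,109.5)],pose[0][2]+.0275))
E
```

```text
88 [np.float64(219.6), np.float64(299.9)] [np.float64(-22.1), np.float64(27.0)]
91 [np.float64(219.6), np.float64(299.9)] [np.float64(-22.2), np.float64(27.1)]
94 [np.float64(219.9), np.float64(299.8)] [np.float64(-22.1), np.float64(27.1)]
245 [np.float64(84.7), np.float64(99.7)] [np.float64(82.1), np.float64(73.3)]
255 [np.float64(84.7), np.float64(99.7)] [np.float64(82.1), np.float64(73.3)]
265 [np.float64(84.7), np.float64(99.7)] [np.float64(82.1), np.float64(73.3)]
275 [np.float64(84.7), np.float64(100.0)] [np.float64(82.1), np.float64(73.1)]
104 [np.float64(220.3), np.float64(234.7), np.float64(284.7), np.float64(299.2)] [np.float64(-22.1), np.float64(-13.1), np.float64(17.9), np.float64(26.9)]
level [[ 64.4 -12.3 -27.6]
 [ 64.3  14.6 -27.6]
 [ 68.2   1.2 -27.6]]
```

Call:
{"fn": "send_rows", "kwargs": {
  "motion": [0.001, 0.004, 0, 0, 0, 0.001, 0.004, 0.02, 0, 0, 0.001, 0.004, 0.04, 0, 0, 0.001, 0.004, 0.06, 0, 0, 0.001, 0.004, 0.075, 0, 0, 0.001, 0.004, 0.085, 0, 0, 0.001, 0.004, 0.085, 0, 0, 0.001, 0.004, 0.085, 0, 0]
}}

```text
time: 6.98
position: [0.5363, 0.2019, 0.1245]
tcp_rot: [[-0.062, -0.998, -0.0], [-0.998, 0.062, -0.0], [0.0, 0.0, -1.0]]
wrist_force: [-0.4, -0.4, -3.5]
grip_width: 0.027
finger_force: 60.4
```

Call:
{"fn": "send_rows", "kwargs": {
  "motion": [0, 0, 0.003, 0, 0, 0, 0, 0.006, 0, 0, 0, 0, 0.009, 0, 0, 0, 0, 0.01, 0, 0, 0, 0, 0.01, 0, 0]
}}

```text
time: 7.4
position: [0.5363, 0.202, 0.1218]
tcp_rot: [[-0.062, -0.998, -0.0], [-0.998, 0.062, 0.0], [-0.0, 0.0, -1.0]]
wrist_force: [-0.0, -0.2, -3.0]
grip_width: 0.0271
finger_force: 60.4
```

Call:
{"fn": "send_rows", "kwargs": {
  "motion": [0, 0, 0.003, 0, 0, 0, 0, 0.005, 0, 0, 0, 0, 0.005, 0, 0]
}}

```text
time: 7.65
position: [0.5365, 0.2019, 0.121]
tcp_rot: [[-0.062, -0.998, 0.001], [-0.998, 0.062, 0.0], [-0.0, -0.001, -1.0]]
wrist_force: [-1.5, -1.3, 0.9]
grip_width: 0.0269
finger_force: 61.0
```

Call:
{"fn": "send_rows", "kwargs": {
  "motion": [0, 0, 0.003, 0, 0, 0, 0, 0.005, 0, 0, 0, 0, 0.005, 0, 0]
}}

```text
time: 7.9
position: [0.5368, 0.2016, 0.1202]
tcp_rot: [[-0.062, -0.998, 0.002], [-0.998, 0.062, -0.0], [0.0, -0.002, -1.0]]
wrist_force: [-3.1, -3.5, 6.4]
grip_width: 0.0271
finger_force: 61.7
```

Contact starts at TCP z ≈ 0.121, which is the slot floor and not a rib. Letting go.

Call:
{"fn": "send_rows", "kwargs": {
  "motion": [0, 0, 0, 0, 0.5, 0, 0, 0, 0, 0.5, 0, 0, 0, 0, 0.5, 0, 0, 0, 0, 0.5, 0, 0, 0, 0, 0.6, 0, 0, 0, 0, 0.6],
  "newtons": 20
}}

```text
time: 8.4
position: [0.5363, 0.2021, 0.1187]
tcp_rot: [[-0.062, -0.998, -0.0], [-0.998, 0.062, -0.0], [0.0, 0.0, -1.0]]
wrist_force: [-0.1, 0.1, -0.7]
grip_width: 0.051
finger_force: 0.0
```

Call:
{"fn": "send_rows", "kwargs": {
  "motion": [0, 0, -0.05, 0, 0.7, 0, 0, -0.12, 0, 0.7, 0, 0, -0.2, 0, 0.7, 0, 0, -0.28, 0, 0.7, 0, 0, -0.3, 0, 0.7, 0, 0, -0.3, 0, 0.7, 0, 0, -0.3, 0, 0.7]
}}

```text
time: 8.98
position: [0.536, 0.2021, 0.2082]
tcp_rot: [[-0.062, -0.998, -0.001], [-0.998, 0.062, 0.0], [-0.0, 0.001, -1.0]]
wrist_force: [0.1, 0.8, -0.6]
grip_width: 0.0598
finger_force: 0.0
```

```bash
python3 go.py .526 .053 .2 148; python3 - <<'E'
from h import *
c,p=cap('wrist');cv2.imwrite('pics/w4.png',c['frame']);np.savez('w4.npz',f=c['frame'],p=p[0],R=p[1])
E
```

```text
t 8.9833 [0.536  0.2021 0.2082] yaw 176.44 tilt [-0.0006  0.0004] shares [0.4981 0.0026 0.0272] turn 0.3309 F [ 0.1  0.8 -0.6] 0.0 0.059816565365004605
```

View pics/w4.png

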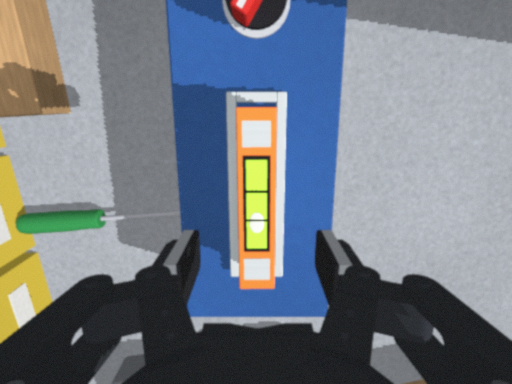

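```bash
python3 - <<'E'
from h import *
c=bot.capture('wrist');d=np.load('w4.npz');f=d['f'];pose=(d['p'],d['R'])
H,S,V=cv2.split(cv2.cvtColor(f,cv2.COLOR_BGR2HSV))
m=((S>110)&(H<45)&(V>60)).astype(np.uint8);m[:, :225]=0;m[:,290:]=0;m[:90]=0
m=cv2.morphologyEx(m,cv2.MORPH_CLOSE,np.ones((21,21)))
k=blobs(m,500)[0];L=(ray(c,k,.146,pose)-pose[0])@pose[1]*1000
print('level x',L[:,0].min(),L[:,0].max(),'y',L[:,1].min(),L[:,1].max(),rect(ray(c,k,.146,pose)))
T=lambda uv,z:((ray(c,uv,z,pose)-pose[0])@pose[1]*1000).round(1)
r=lambda v:S[v,215:300]
print('rib -y end outer',T([257,91.5],.104),'+y end',T([232,277],.109),T([283,277],.109))
# knob bar and red
red=((H<8)|(H>172))&(S>150)&(V>80);red[45:]=0
k=blobs(red,30)[0];print('red',k.min(0),k.max(0))
g=r(91+3).astype(float);t=(g.max()+g.min())/2;print(np.flatnonzero(np.diff((g<t).astype(int)))+215.5)
E
```

```text
level x -70.55544965709134 68.97364023637012 y -13.77830286768119 14.05595879332453 (array([0.5361, 0.2029]), 139.6, 27.7, 86.6)
rib -y end outer [[ 80.8   0.7 104.2]] +y end [[-84.1 -22.9  99.2]] [[-84.2  24.8  99.3]]
red [230   0] [262  26]
[225.5 287.5]
```

The level sits in the slot: measured 139.6 x 27.7 mm at 86.6°, centred within about 1 mm. Next I'll move over the knob.

Call:
{"fn": "send_rows", "kwargs": {
  "motion": [0.05, 0, 0, 0.05, 0.7, 0.14, 0, 0, 0.1, 0.7, 0.24, 0, 0, 0.16, 0.7, 0.34, 0.002, 0, 0.22, 0.7, 0.43, 0.003, 0, 0.28, 0.7, 0.49, 0.003, 0, 0.33, 0.7, 0.498, 0.003, 0, 0.33, 0.7, 0.498, 0.003, 0, 0.33, 0.7, 0.498, 0.003, 0, 0.33, 0.7]
}}

```text
time: 9.83
position: [0.5259, 0.0531, 0.208]
tcp_rot: [[-0.528, -0.849, -0.001], [-0.849, 0.528, -0.0], [0.001, 0.001, -1.0]]
wrist_force: [-0.1, 0.1, -0.1]
grip_width: 0.0601
finger_force: 0.0
```

```bash
python3 go.py .526 .053 .2 148; python3 - <<'E'
from h import *
c,p=cap('wrist');f=c['frame'];cv2.imwrite('pics/w5.png',f)
H,S,V=cv2.split(cv2.cvtColor(f,cv2.COLOR_BGR2HSV))
red=((H<8)|(H>172))&(S>150)&(V>60)
for k in blobs(red,60)[:4]: print(k.mean(0),rect(ray(c,k,.137,p)))
E
```

```text
t 9.8333 [0.5259 0.0531 0.208 ] yaw 148.14 tilt [-0.0013 -0.0002] shares [ 0.0001 -0.0006  0.0266] turn 0.0017 F [-0.1  0.1 -0.1] 0.0 0.06011023421652373
[255.18947368 200.91578947] (array([0.525 , 0.0506]), 48.7, 14.0, 54.6)
```

View pics/w5.png

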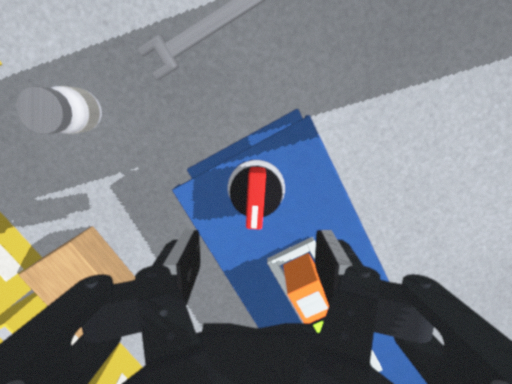

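The wrist view shows the red bar at pixel (255,201), measured at 48 x 14 mm and at 54.6°. That is about 1.02 rad anticlockwise of level. Descending and gripping.

Call:
{"fn": "send_rows", "kwargs": {
  "motion": [0.004, -0.001, 0.05, 0.041, 0.45, 0.004, -0.001, 0.12, 0.041, 0.45, 0.004, -0.001, 0.19, 0.041, 0.45, 0.004, -0.001, 0.25, 0.041, 0.45, 0.004, -0.001, 0.29, 0.041, 0.45, 0.004, -0.001, 0.303, 0.041, 0.45, 0.004, -0.001, 0.303, 0.041, 0.45]
}}

```text
time: 10.47
position: [0.5251, 0.0523, 0.1167]
tcp_rot: [[-0.578, -0.816, -0.002], [-0.816, 0.578, -0.001], [0.002, 0.002, -1.0]]
wrist_force: [-0.3, -0.7, -0.2]
grip_width: 0.0384
finger_force: 0.0
```

Call:
{"fn": "send_rows", "kwargs": {
  "motion": [0, 0, 0, 0, 0, 0, 0, 0, 0, 0, 0, 0, 0, 0, 0, 0, 0, 0, 0, 0, 0, 0, 0, 0, 0, 0, 0, 0, 0, 0],
  "newtons": 30
}}

```text
time: 10.97
position: [0.5268, 0.052, 0.1191]
tcp_rot: [[-0.58, -0.815, 0.003], [-0.815, 0.58, 0.001], [-0.002, -0.002, -1.0]]
wrist_force: [-0.3, 0.5, 5.0]
grip_width: 0.0124
finger_force: 35.4
```

Call:
{"fn": "send_rows", "kwargs": {
  "motion": [0, 0, -0.003, 0.03, 0, 0, 0, -0.005, 0.1, 0, 0, 0, -0.008, 0.17, 0, 0, 0, -0.011, 0.24, 0, 0, 0, -0.014, 0.31, 0, 0, 0, -0.017, 0.38, 0, 0, 0, -0.02, 0.45, 0, 0, 0, -0.023, 0.52, 0, 0, 0, -0.026, 0.59, 0, 0, 0, -0.028, 0.64, 0]
}}

```text
time: 11.8
position: [0.5262, 0.054, 0.1263]
tcp_rot: [[-1.0, 0.012, 0.001], [0.012, 1.0, 0.004], [-0.001, 0.004, -1.0]]
wrist_force: [1.0, 8.3, 1.0]
grip_width: 0.0123
finger_force: 34.8
```

Call:
{"fn": "send_rows", "kwargs": {
  "motion": [0, 0, 0, 0, 0, 0, 0, 0, 0, 0, 0, 0, 0, 0, 0, 0, 0, 0, 0, 0, 0, 0, 0, 0, 0, 0, 0, 0, 0, 0, 0, 0, 0, 0, 0, 0, 0, 0, 0, 0, 0, 0, 0, 0, 0, 0, 0, 0, 0, 0]
}}

```text
time: 12.63
position: [0.5262, 0.0541, 0.1264]
tcp_rot: [[-1.0, 0.008, 0.002], [0.008, 1.0, 0.004], [-0.002, 0.004, -1.0]]
wrist_force: [1.5, 8.6, 1.9]
grip_width: 0.0125
finger_force: 34.6
```

Call:
{"fn": "send_rows", "kwargs": {
  "motion": [0, 0, 0, 0, 0, 0, 0, 0, 0, 0, 0, 0, 0, 0, 0, 0, 0, 0, 0, 0, 0, 0, 0, 0, 0, 0, 0, 0, 0, 0, 0, 0, 0, 0, 0, 0, 0, 0, 0, 0]
}}

```text
time: 13.3
position: [0.5262, 0.0541, 0.1264]
tcp_rot: [[-1.0, 0.008, 0.002], [0.008, 1.0, 0.004], [-0.001, 0.004, -1.0]]
wrist_force: [0.9, 8.4, 1.1]
grip_width: 0.0123
finger_force: 34.6
```

```bash
python3 go.py .526 .053 .2 86.4; python3 - <<'E'
from h import *
c,p=cap('wrist');f=c['frame'];t=bot.capture('top')['frame'];s=bot.capture('scene')['frame']
w=cv2.resize(f,(400,300))
a=cv2.resize(t[160:230,105:230],(400,224),interpolation=cv2.INTER_CUBIC)
b=cv2.resize(s[175:285,285:445],(400,275),interpolation=cv2.INTER_CUBIC)
o=np.zeros((600,800,3),np.uint8);o[:300,:400]=w;o[:224,400:]=a;o[300:575,:400]=b
cv2.imwrite('pics/m1.png',o)
E
```

```text
t 13.3 [0.5262 0.0541 0.1264] yaw 89.56 tilt [0.0015 0.0042] shares [ 0.0004 -0.0026 -0.2455] turn 0.0367 F [0.9 8.4 1.1] 34.629199504852295 0.012298179544944075
```

View pics/m1.png

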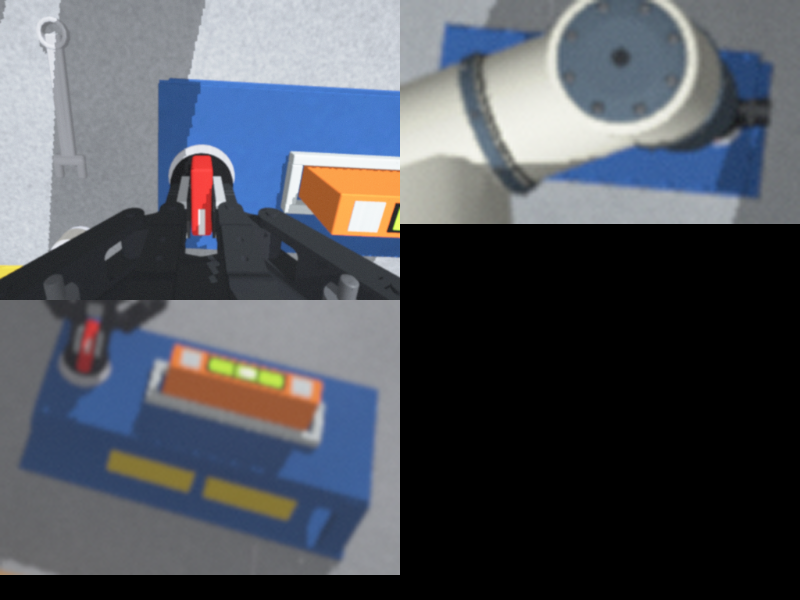

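The scene view shows the bubble between the lines at about (247,373) in the composite. I'll add the small remaining turn, let go, and check the bubble from close by.

Call:
{"fn": "send_rows", "kwargs": {
  "motion": [0, 0, -0.001, 0.02, 0, 0, 0, -0.001, 0.035, 0, 0, 0, -0.001, 0.035, 0, 0, 0, -0.001, 0.035, 0.3, 0, 0, -0.001, 0.035, 0.4, 0, 0, -0.001, 0.035, 0.4, 0, 0, -0.001, 0.035, 0.4, 0, 0, -0.05, 0.035, 0.4, 0, 0, -0.13, 0.035, 0.4, 0, 0, -0.2, 0.035, 0.4]
}}

```text
time: 14.28
position: [0.5253, 0.0512, 0.1868]
tcp_rot: [[-0.998, 0.06, -0.001], [0.06, 0.998, -0.001], [0.001, -0.001, -1.0]]
wrist_force: [0.4, 0.2, 0.2]
grip_width: 0.0343
finger_force: 0.0
```

```bash
python3 go.py .530 .110 .26 176.4
```

```text
t 14.2833 [0.5253 0.0512 0.1868] yaw 86.53 tilt [-0.0015 -0.001 ] shares [-0.0035  0.1964 -0.2442] turn -1.0456 F [0.4 0.2 0.2] 0.0 0.034314872371387584
```

Call:
{"fn": "send_rows", "kwargs": {
  "motion": [0, 0, -0.1, 0, 0, 0, 0.1, -0.21, 0, 0, 0, 0.2, -0.21, 0, 0, -0.003, 0.3, -0.21, 0, 0, -0.006, 0.4, -0.21, 0, 0, -0.006, 0.48, -0.21, 0, 0, -0.006, 0.509, -0.21, 0, 0, -0.006, 0.509, -0.21, 0, 0, -0.006, 0.509, -0.21, 0, 0, -0.006, 0.509, -0.21, 0, 0]
}}

```text
time: 15.12
position: [0.5367, 0.203, 0.2494]
tcp_rot: [[-0.998, 0.061, -0.0], [0.061, 0.998, -0.0], [0.0, -0.0, -1.0]]
wrist_force: [0.2, -0.8, 0.4]
grip_width: -0.0001
finger_force: 0.0
```

Call:
{"fn": "send_rows", "kwargs": {
  "motion": [0, 0, 0, 0, 0, 0, 0, 0, 0, 0, 0, 0, 0, 0, 0, 0, 0, 0, 0, 0, 0, 0, 0, 0, 0, 0, 0, 0, 0, 0]
}}

```text
time: 15.62
position: [0.5367, 0.2039, 0.2493]
tcp_rot: [[-0.998, 0.06, 0.0], [0.06, 0.998, 0.0], [-0.0, 0.0, -1.0]]
wrist_force: [-0.5, 0.5, -0.0]
grip_width: 0.0001
finger_force: 0.0
```

```bash
cat > bub.py <<'E'
from h import *
c,p=cap('wrist');f=c['frame']
H,S,V=cv2.split(cv2.cvtColor(f,cv2.COLOR_BGR2HSV))
lime=((H>28)&(H<48)&(S>130)&(V>90)).astype(np.uint8)
win=cv2.morphologyEx(lime,cv2.MORPH_CLOSE,np.ones((21,21)))
k=blobs(win,200)[0];m=np.zeros_like(win);cv2.drawContours(m,[k],-1,1,-1)
m=cv2.erode(m,np.ones((3,3)))
b=blobs((m>0)&(S<110)&(V>150),30)[0]
W=rect(ray(c,k,.15,p));B=rect(ray(c,b,.151,p));o=np.array
print('window',W,'bubble',B,'offset mm',(B[0]-W[0])*1000)
v=ray(c,np.argwhere(m)[:,::-1],.15,p); print('tcp',p[0])
E
python3 bub.py; python3 go.py .5362 .2035 .16 86.5
```

```text
window (array([0.5361, 0.2044]), 69.9, 16.1, 86.5) bubble (array([0.5353, 0.2045]), 16.2, 11.5, 86.5) offset mm [-0.8  0.1]
tcp [0.53674758 0.20390238 0.24932558]
t 15.6667 [0.5367 0.204  0.2493] yaw 86.55 tilt [0. 0.] shares [ 0.0017 -0.0018  0.2977] turn 0.0005 F [ 0.3 -0.   0.4] 0.0 -0.00040599156702542626
```

The bubble is 0.1 mm from the middle, and the measured window and bubble sizes (70 and 16 mm) match. Now the press.

Call:
{"fn": "send_rows", "kwargs": {
  "motion": [0, 0, 0.05, 0, 0, 0, 0, 0.12, 0, 0, 0, 0, 0.19, 0, 0, 0, 0, 0.25, 0, 0, 0, 0, 0.29, 0, 0, 0, 0, 0.305, 0, 0, 0, 0, 0.315, 0, 0, 0, 0, 0.315, 0, 0]
}}

```text
time: 16.33
position: [0.5368, 0.2041, 0.1548]
tcp_rot: [[-0.998, 0.06, 0.0], [0.06, 0.998, -0.0], [-0.0, -0.0, -1.0]]
wrist_force: [0.2, 0.2, 0.5]
grip_width: -0.0
finger_force: 0.0
```

Call:
{"fn": "send_rows", "kwargs": {
  "motion": [0, 0, 0.004, 0, 0, 0, 0, 0.008, 0, 0, 0, 0, 0.01, 0, 0, 0, 0, 0.01, 0, 0]
}}

```text
time: 16.67
position: [0.5369, 0.2041, 0.1521]
tcp_rot: [[-0.998, 0.06, 0.0], [0.06, 0.998, 0.0], [-0.0, 0.0, -1.0]]
wrist_force: [-1.4, 0.1, -1.3]
grip_width: -0.0003
finger_force: 0.0
```

Call:
{"fn": "send_rows", "kwargs": {
  "motion": [0, 0, 0.003, 0, 0, 0, 0, 0.005, 0, 0, 0, 0, 0.005, 0, 0]
}}

```text
time: 16.92
position: [0.5367, 0.204, 0.1502]
tcp_rot: [[-0.998, 0.06, -0.0], [0.06, 0.998, -0.0], [0.0, -0.0, -1.0]]
wrist_force: [0.3, 0.1, 0.6]
grip_width: -0.0002
finger_force: 0.0
```

Call:
{"fn": "send_rows", "kwargs": {
  "motion": [0, 0, 0.002, 0, 0, 0, 0, 0.004, 0, 0, 0, 0, 0.004, 0, 0]
}}

```text
time: 17.17
position: [0.5369, 0.204, 0.1501]
tcp_rot: [[-0.998, 0.06, 0.001], [0.06, 0.998, 0.0], [-0.001, 0.0, -1.0]]
wrist_force: [-2.5, -0.1, 6.4]
grip_width: -0.0003
finger_force: 2.7
```

Call:
{"fn": "send_rows", "kwargs": {
  "motion": [0, 0, 0.001, 0, 0, 0, 0, 0.002, 0, 0, 0, 0, 0.002, 0, 0, 0, 0, 0.002, 0, 0]
}}

```text
time: 17.5
position: [0.537, 0.204, 0.1501]
tcp_rot: [[-0.998, 0.06, 0.002], [0.06, 0.998, 0.0], [-0.002, 0.0, -1.0]]
wrist_force: [-3.7, -0.4, 8.7]
grip_width: -0.0001
finger_force: 4.1
```

Call:
{"fn": "send_rows", "kwargs": {
  "motion": [0, 0, 0, 0, 0, 0, 0, 0, 0, 0, 0, 0, 0, 0, 0, 0, 0, 0, 0, 0, 0, 0, 0, 0, 0, 0, 0, 0, 0, 0, 0, 0, 0, 0, 0, 0, 0, 0, 0, 0, 0, 0, 0, 0, 0, 0, 0, 0, 0, 0]
}}

```text
time: 18.33
position: [0.537, 0.204, 0.1501]
tcp_rot: [[-0.998, 0.06, 0.002], [0.06, 0.998, 0.0], [-0.002, 0.0, -1.0]]
wrist_force: [-3.6, 0.1, 7.5]
grip_width: 0.0001
finger_force: 4.1
```

Call:
{"fn": "send_rows", "kwargs": {
  "motion": [0, 0, 0, 0, 0, 0, 0, 0, 0, 0, 0, 0, 0, 0, 0, 0, 0, 0, 0, 0, 0, 0, 0, 0, 0, 0, 0, 0, 0, 0, 0, 0, 0, 0, 0, 0, 0, 0, 0, 0, 0, 0, 0, 0, 0, 0, 0, 0, 0, 0]
}}

```text
time: 19.17
position: [0.537, 0.204, 0.1501]
tcp_rot: [[-0.998, 0.06, 0.002], [0.06, 0.998, 0.0], [-0.002, 0.0, -1.0]]
wrist_force: [-3.0, -0.5, 8.5]
grip_width: 0.0001
finger_force: 4.1
```

```bash
python3 go.py .5362 .2035 .15 86.5; python3 - <<'E'
from h import *
c,p=cap('wrist');f=c['frame'];s=bot.capture('scene')['frame']
o=np.zeros((600,800,3),np.uint8);o[:300,:400]=cv2.resize(f,(400,300));o[:275,400:]=cv2.resize(s[175:285,285:445],(400,275),interpolation=cv2.INTER_CUBIC)
o[300:,:400]=cv2.resize(s,(400,300))
cv2.imwrite('pics/m2.png',o)
E
```

```text
t 19.1667 [0.537  0.204  0.1501] yaw 86.57 tilt [0.0017 0.0004] shares [ 0.0026 -0.0018  0.0004] turn 0.0008 F [-3.  -0.5  8.5] 4.050164823420346 0.00011653780286940113
```

View pics/m2.png

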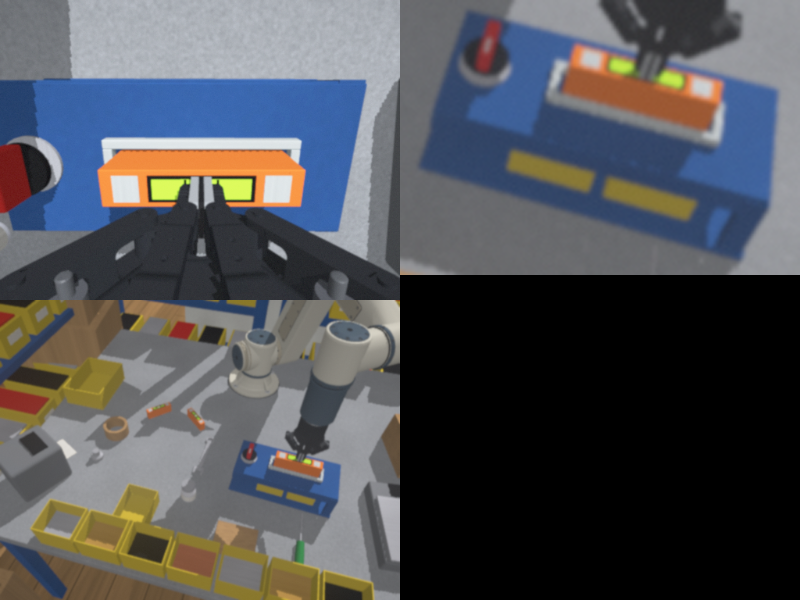

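The level is in the slot with the closed fingers pressing on its middle, and the lime window is even on both sides of them. The bystanders are where they were. I'll raise the press slightly to 10 N and hand in.

Call:
{"fn": "send_rows", "kwargs": {
  "motion": [0, 0, 0.001, 0, 0, 0, 0, 0.001, 0, 0, 0, 0, 0.001, 0, 0, 0, 0, 0.001, 0, 0, 0, 0, 0.001, 0, 0, 0, 0, 0.001, 0, 0]
}}

```text
time: 19.77
position: [0.5371, 0.204, 0.1501]
tcp_rot: [[-0.998, 0.06, 0.002], [0.06, 0.998, 0.0], [-0.002, 0.001, -1.0]]
wrist_force: [-3.7, -0.5, 9.7]
grip_width: 0.0002
finger_force: 4.7
```

```bash
python3 - <<'E'
from cell import bot
s=bot.get_state();print(s['wrist_force'],s['finger_force'])
print(bot.close_job())
E
```

```text
[-3.739927   -0.45250224  9.70392974] 4.726046085124835
the job is handed in; nothing more can be done
None
```

I handed the job in at about 20 s with the level standing in the slot and the arm still pressing on it at about 10 N; the bubble was 0.1 mm from the middle when last measured, just before the press (the fingers cover it now), and no verdict came back.

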